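# Set the light stage's attenuator to the third click and start the exposure

## Robot

A 6-joint arm with a two-finger parallel gripper is mounted at the origin on a cart in front of the work surface, level with it; the furniture and walls round the work are solid. World frame = base frame: x ahead of the robot, y to its left, z up, the work surface at z = 0. Lengths are in mm, angles in rad, forces in N, time in s.
With the tool pointing down it reaches from about 300 to 775 mm from the base axis. Payload 14.6 kg.
Tool frame: the origin (TCP) lies at the very end of the fingers, on their centre line; the grasp point (between the pads) lies 19 mm behind it; z points along the fingers, y is the line along which they close (so a half turn about z gives the same grasp; the last joint's range is limited). The gripper opens to 94 mm and grips with 3 to 60 N. Pads are 16 mm wide; open, the fingers measure 119 mm over their backs; the gripper's body (75 mm by 177 mm) begins 78 mm behind the grasp point.
Start: joints at [-1.347, 0.3, 1.521, -0, 1.321, -0.067], TCP at [157.688, -526.9, 205.446] pointing down, gripper open.
Joint ranges: [-3.03, 3.03], [-0.79, 2.21], [0.23, 2.52], [-1.04, 4.18], [0, 3.07], [-2.55, 2.55]. Speed limits (rad/s): [2.22, 2.22, 2.57, 3.14, 3.14, 3.14].

## Interface

Orientations are given as [roll, pitch, yaw] about the fixed x, y, z axes, in that order (R = Rz(yaw) Ry(pitch) Rx(roll)).
In Python, from cell import manip gives the robot as it stands. The module is installed in compiled form; this text tells all that it offers.
- The arm moves only by the shell command python3 -m inch 'ROWS' [FORCE]. ROWS is JSON, a list of rows, each an object of numbers: "gripper": the opening, from 0 (shut) to 1 (fully open); "dx", "dy", "dz": the shift along the world's x, y, z in m; "wx", "wy", "wz": the turn, a rotation vector about the world's x, y, z in degrees. A call has exactly 5 rows; each row is the pose to reach, as a shift and turn from the pose commanded when the call began; what a row does not reach only later rows make up. A row lasts 1/12 s, in which the tool goes at most 41.7 mm and 7.16 degrees, less where a joint would pass 70% of its speed; a pose out of reach is approached as far as the arm can. A call with a gripper value outside its range is refused whole. The fingers move at their own pace and stop on an object; FORCE is the grip in N (left out, the last holds). Time passes only in rows, so rows that repeat a pose let the fingers close, or fill a call up. It gives the time, the measured TCP pose, the force, the opening and the grip force at its end, in the units of the state.
- manip.read_state(): the state, without advancing time (a new reading comes with each control period).
- manip.camera(name): name is "scene" or "top"; returns the picture (480x640x3 uint8, blue, green, red); there is no depth.
- manip.camera_info(name): a dict with "camera_matrix" (3x3 intrinsics, pixels), "R" (3x3) and "t" (3): a world point X has camera coordinates R X + t. Camera axes: x right, y down, z forward; pixel columns grow to the right and rows downward; lengths in mm; the calibration is good to about 2 mm. A picture is of the moment at which its call begins. camera_info takes no time and is no camera call.
- manip.sign_off(): hands the job in; it is judged then, once.
The state is a dict: "clock": time; "joints": joint angles; "qd": joint speeds; "effort": joint torques, N m; "eef_pos": TCP position; "eef_rot": TCP orientation; "wrist_force": force on the tool from outside, world axes, zero at the start; "moment": the same for the moment, N m; "finger_gap": finger opening in mm; "finger_force": force on a finger pad.
Only numpy, scipy, OpenCV 4.12 (cv2) and the standard library are available. Lean on these libraries where they do the work, as an engineer would, in place of code of your own. Each camera call takes 0.05 s, during which the arm holds its last target. There are 200 camera calls.

## Task

Set the dose for the culture dish on the light stage: with a fingertip, push the orange attenuator lever all the way to its open end (the white end of the grey scale), then slide it back through the clicks and stop at the third one, leaving it clicked in there. Only then press the green exposure button fully down and let it come up again. Push gently, do not pinch or force the lever, and leave the stage, the dish and everything else standing where it is.

Things in the scene. Friction and masses are not known exactly. Their poses are not given: they have to be found in the camera images.
- light_stage: White box, black top plate, 6 kg, stands loose on rubber feet, 164 (x) x 224 (y) x 74 mm. Origin: centre of the underside; x to its back, y to its left. Lever slot along y at x = -45 mm, y = -46..46; in front of it a scale of six fields, white (left, open) to near black, one per click. A 75 mm ring, 2 mm high, at x = 35, y = 0 holds the dish. Button at x = 45, y = -82.
- attenuator (a joint): Lever position, m: 0 at the open (left) end, growing to the right (-y of the stage). Notches at 0, 0.016, 0.032, 0.048 (third click), 0.064, 0.080. A sprung ball: leaving a notch takes about 4 N, falling to nothing 8 mm on; just past that the lever snaps into the next notch by itself. Solid stops 4 mm outside the end notches; let go there, it springs back. Starts in any notch but 0.
- lever_tab (a point): Centre of the lever's orange finger tab: 24 mm along the stage's x, 10 mm along y (the sliding direction), 17 mm high, on a thin stem; underside 7 mm, top 24 mm above the black plate (98 mm above the worktop). Moves only along the stage's y. Push its left or right face.
- exposure_button (a joint): Travel of the green push button in m: 0 up, 0.006 fully down (about 5 N), springs back when let go.
- exposure_button_top (a point): Centre of the top face of the green push button (24 mm across, facing up) in its black housing at the back right of the stage.
- culture_dish: Clear round petri dish with lid, 60 mm across, 14 mm high, loose in the ring on the stage. Origin: centre of its underside.
- white_vial: Loose glass vial with pink content and white cap, 23 mm across, 51 mm high, on the worktop at the right of the stage. Origin: centre of its underside.
- forceps: Loose steel forceps, 128 mm long, 18 mm wide, 9 mm high, on the worktop at the left of the stage. Origin: centre of the underside; its y runs along it.
- timer: Loose bench timer, 62 x 68 x 19 mm, on the worktop in front at the left. Origin: centre of its underside.
- vial_0: Loose glass vial with blue cap, 23 mm across, 51 mm high, on the worktop at the right. Origin: centre of its underside.
- dye_bottle: Loose white bottle with red cap, 34 mm across, 67 mm high, on the worktop at the right. Origin: centre of its underside.

How it is judged (in metres and radians):
On the way, in this order (a step that is already met when the one before it is completed fails the run):
1. the lever is pushed fully to its open end (value of joint attenuator below 0.003 m), for 0.1 s.
2. the lever rests in the third click position from the open end (value of joint attenuator between 0.045 and 0.051 m), for 0.3 s.
3. the green button is pressed fully down (value of joint exposure_button above 0.0045 m), for 0.05 s.
At the end, for the whole second after the job is handed in: The lever rests in the third click position from the open end (0.048 m, within 3 mm) and the button is up again (less than 1.5 mm down) (all of step 2 and value of joint exposure_button below 0.0015 m); the robot touches nothing.
It fails at once if the button is pressed (more than 3 mm) while the lever is not in the third click position (value of joint exposure_button above 0.003 m and (value of joint attenuator below 0.044 m or value of joint attenuator above 0.052 m)).
It fails at once if the lever is pinched or forced (more than 35 N) (contact force between the fingers and attenuator above 35 N).
It fails at once if the dish is shifted more than 8 mm, or lifted (distance of culture_dish from where it was at the start of the episode above 0.008 m).
It fails at once if the light stage, a vial, the bottle, the forceps or the timer is moved more than 15 mm, or lifted (distance of any of white_vial, forceps, timer, vial_0, dye_bottle, light_stage from where it was at the start of the episode above 0.015 m).
It fails at once if the lever is pushed with the arm or the gripper's body instead of the fingers (contact force between the arm and attenuator above 2 N).
It also fails if it takes over 48 s, if anything falls off the work surface, if the arm or the gripper's body presses on something with over 40 N, if the wrist force passes 120 N, or if a joint passes its speed limit or range.

## Working session

There is one attempt and no reset: what is moved stays moved. The work goes in short steps, Python scripts to look and compute and a shell command to move; the robot and the scene stay as the last step left them, time stands still between calls to the robot, and variables do not carry over. Pictures are saved under pics/ and viewed, at most 10 in all, crops included, and the job is handed in when it is done.

```bash
mkdir -p pics; python3 - <<'E'
from cell import manip
import cv2
for n in("scene","top"):
    cv2.imwrite(f"pics/{n}0.png",manip.camera(n)); i=manip.camera_info(n); print(n,i)
s=manip.read_state();print(s["clock"],s["eef_pos"],s["eef_rot"],s["finger_gap"])
E
```

```text
scene {'camera_matrix': array([[532.67774483,   0.        , 330.84369343],
       [  0.        , 532.67774483, 241.11374495],
       [  0.        ,   0.        ,   1.        ]]), 'R': array([[ 0.48902875, -0.87225134,  0.00533708],
       [-0.33000835, -0.19067647, -0.92451986],
       [ 0.80743134,  0.45035551, -0.3810965 ]]), 't': array([-310.87595081,  237.62264438,  847.86459952])}
top {'camera_matrix': array([[517.30702239,   0.        , 315.75539353],
       [  0.        , 517.30702239, 239.47928552],
       [  0.        ,   0.        ,   1.        ]]), 'R': array([[ 0.00428541, -0.9998785 , -0.01498725],
       [-0.98436242, -0.00157861, -0.17614804],
       [ 0.17610298,  0.01550776, -0.98424959]]), 't': array([ -61.12586289,  521.75938917, 1276.53613921])}
0.1 [ 157.61764061 -526.69094012  204.9342399 ] [-3.14055406e+00 -5.38239475e-05  2.90758902e-01] 93.82981438098614
```

View pics/scene0.png

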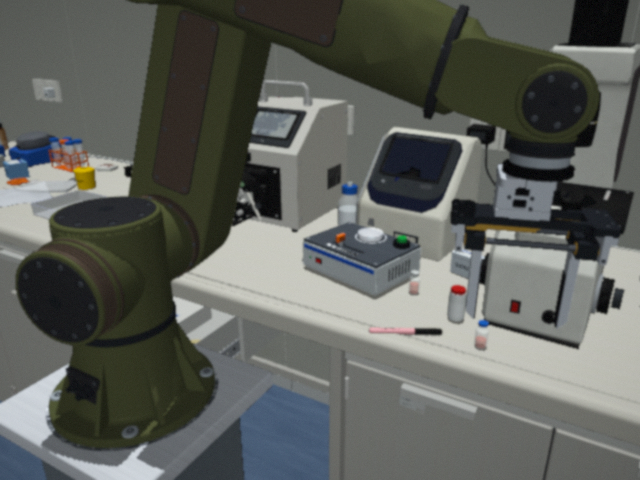

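View pics/top0.png

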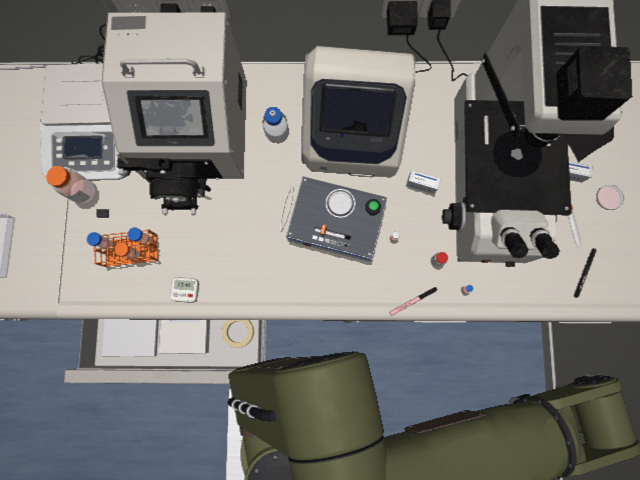

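The scene view shows the stage at about (360,255), with the lever at (340,238) and the button at (401,241). In the top view the stage is at (335,220), the lever at (323,230) and the button at (373,206). Next I'll segment the colours, triangulate, and crop in on the stage.

```bash
cat > h.py <<'E'
import numpy as np,cv2
from cell import manip
def cent(im,kind,win):
    x0,y0,x1,y1=win; h=cv2.cvtColor(im[y0:y1,x0:x1],cv2.COLOR_BGR2HSV)
    lo,hi=((5,150,120),(20,255,255)) if kind=="o" else ((45,120,50),(85,255,255))
    m=cv2.inRange(h,lo,hi); n,_,st,c=cv2.connectedComponentsWithStats(m); k=1+np.argmax(st[1:,4])
    return c[k]+[x0,y0],st[k]+[x0,y0,0,0,0]
def P(n):
    i=manip.camera_info(n);return i["camera_matrix"]@np.c_[i["R"],i["t"]]
def atz(n,px,z):
    p=P(n);A=np.c_[p[:,:2],-np.array([px[0],px[1],1])];return np.linalg.solve(A,-(p[:,2]*z+p[:,3]))[:2]
def tri(a,b):
    X=cv2.triangulatePoints(P("scene"),P("top"),np.float64(a).reshape(2,1),np.float64(b).reshape(2,1))[:,0];return X[:3]/X[3]
E
python3 - <<'E'
from h import *
s=cv2.imread("pics/scene0.png");t=cv2.imread("pics/top0.png")
for k,ws,wt in(("o",(325,225,355,250),(312,220,335,245)),("g",(385,228,415,252),(360,195,388,218))):
    a,sa=cent(s,k,ws);b,sb=cent(t,k,wt);X=tri(a,b)
    print(k,a,sa,b,sb,X,atz("top",b,90 if k=="o" else 85))
c=cv2.resize(t[170:270,275:405],None,fx=6,fy=5.9,interpolation=cv2.INTER_CUBIC);cv2.imwrite("pics/c1.png",c[:600,:800])
E
```

```text
o [339.275 236.725] [336 234   9   8  40] [323.64705882 229.64705882] [321 225   5   9  17] [537.49426552 -78.2876145   92.26960527] [538.81660245 -79.72659285]
g [401.52941176 238.77941176] [396 235  11   8  68] [373.25925926 205.38271605] [369 201  10  10  81] [ 600.46994464 -203.09897817   90.33564124] [ 601.92394475 -203.87665502]
```

View pics/c1.png

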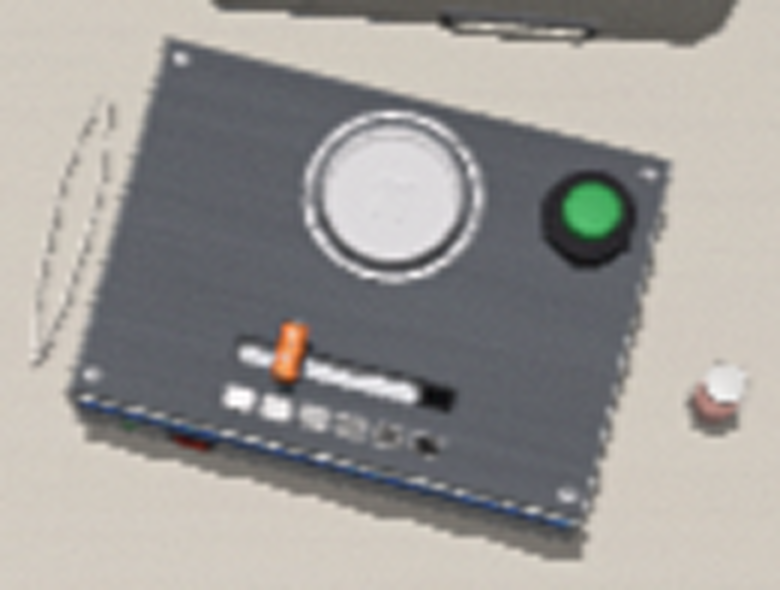

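The crop shows the plate's corners at TL(168,40), TR(668,160), BR(580,522) and BL(72,392), with the lever at (290,352), near field 1–2. I'll fit the stage pose from these corners.

```bash
python3 - <<'E'
from h import *
c=np.array([(168,40),(668,160),(580,522),(72,392)])/[6,5.9]+[275,170]
W=np.array([atz("top",p,74) for p in c]);L=np.array([(82,112),(82,-112),(-82,-112),(-82,112)],float)
lc,wc=L.mean(0),W.mean(0);U,_,V=np.linalg.svd((W-wc).T@(L-lc));R=U@V
th=np.arctan2(R[1,0],R[0,0]);o=wc-R@lc
print(W.round(1),"o",o,"yaw",th,np.degrees(th),"res",(W-(L@R.T+o)).round(1))
inv=lambda p:R.T@(np.array(p)-o)
print("lever",inv([537.5,-78.3]),inv([538.8,-79.7]),"button",inv([600.5,-203.1]),inv([601.9,-203.9]))
for q in range(0,6):print(q,o+R@[-45,40-16*q])
print("btn",o+R@[45,-82],"xaxis",R[:,0],"yaxis",R[:,1])
for f in (238,398),(277,407),(427,443):print(inv(atz("top",np.array(f)/[6,5.9]+[275,170],74)))
E
```

```text
[[ 679.7  -26.7]
 [ 626.2 -238.3]
 [ 469.3 -198.9]
 [ 524.5   12.1]] o [ 574.92829915 -112.98121065] yaw -0.24968739955628189 -14.306034192171616 res [[-2.3 -2. ]
 [-0.5  3.4]
 [ 1.5  2.3]
 [ 1.4 -3.7]]
lever [-44.83740093  24.35716378] [-43.23177281  23.32180956] button [ 47.04716387 -81.00538532] [ 48.60143032 -81.4346356 ]
0 [541.20780466 -63.10207422]
1 [537.25418762 -78.60590962]
2 [533.30057059 -94.10974503]
3 [ 529.34695355 -109.61358044]
4 [ 525.39333651 -125.11741584]
5 [ 521.43971948 -140.62125125]
btn [ 598.27054893 -203.55791502] xaxis [ 0.96898971 -0.24710106] yaxis [0.24710106 0.96898971]
[-65.01384516  40.9048893 ]
[-64.72557953  24.18015396]
[-64.19668878 -40.06537529]
```

```bash
python3 -m inch '[{"dx":0.028,"dy":0.031,"dz":0,"wz":-6.2,"gripper":0},{"dx":0.056,"dy":0.062,"dz":0,"wz":-12.4,"gripper":0},{"dx":0.084,"dy":0.093,"dz":0,"wz":-18.6,"gripper":0},{"dx":0.112,"dy":0.124,"dz":0,"wz":-24.8,"gripper":0},{"dx":0.14,"dy":0.155,"dz":0,"wz":-31,"gripper":0}]' 5
python3 -m inch '[{"dx":0.028,"dy":0.031,"gripper":0},{"dx":0.056,"dy":0.062,"gripper":0},{"dx":0.084,"dy":0.093,"gripper":0},{"dx":0.112,"dy":0.124,"gripper":0},{"dx":0.14,"dy":0.155,"gripper":0}]'
```

```text
validation failed for argument at $[0]...
validation failed for argument at $[0]...
```

```bash
python3 -m inch '[{"gripper":0.0,"dx":0.028,"dy":0.031,"dz":0.0,"wx":0.0,"wy":0.0,"wz":-6.2},{"gripper":0.0,"dx":0.056,"dy":0.062,"dz":0.0,"wx":0.0,"wy":0.0,"wz":-12.4},{"gripper":0.0,"dx":0.084,"dy":0.093,"dz":0.0,"wx":0.0,"wy":0.0,"wz":-18.6},{"gripper":0.0,"dx":0.112,"dy":0.124,"dz":0.0,"wx":0.0,"wy":0.0,"wz":-24.8},{"gripper":0.0,"dx":0.14,"dy":0.155,"dz":0.0,"wx":0.0,"wy":0.0,"wz":-31.0}]' 5
```

```text
clock: 0.52
eef_pos: [296.0, -373.0, 205.3]
eef_rot: [-3.141, 0.0, -0.249]
wrist_force: [0.3, 0.2, -0.1]
finger_gap: 64.2
finger_force: 0.0
```

```bash
python3 -m inch '[{"gripper":0.0,"dx":0.023,"dy":0.026,"dz":0.0,"wx":0.0,"wy":0.0,"wz":0.0},{"gripper":0.0,"dx":0.046,"dy":0.053,"dz":0.0,"wx":0.0,"wy":0.0,"wz":0.0},{"gripper":0.0,"dx":0.07,"dy":0.079,"dz":0.0,"wx":0.0,"wy":0.0,"wz":0.0},{"gripper":0.0,"dx":0.093,"dy":0.106,"dz":0.0,"wx":0.0,"wy":0.0,"wz":0.0},{"gripper":0.0,"dx":0.116,"dy":0.132,"dz":0.0,"wx":0.0,"wy":0.0,"wz":0.0}]'
python3 -m inch '[{"gripper":0.0,"dx":0.023,"dy":0.026,"dz":-0.01,"wx":0.0,"wy":0.0,"wz":0.0},{"gripper":0.0,"dx":0.046,"dy":0.053,"dz":-0.02,"wx":0.0,"wy":0.0,"wz":0.0},{"gripper":0.0,"dx":0.07,"dy":0.079,"dz":-0.04,"wx":0.0,"wy":0.0,"wz":0.0},{"gripper":0.0,"dx":0.093,"dy":0.106,"dz":-0.06,"wx":0.0,"wy":0.0,"wz":0.0},{"gripper":0.0,"dx":0.116,"dy":0.132,"dz":-0.075,"wx":0.0,"wy":0.0,"wz":0.0}]'
python3 - <<'E'
from h import *
s=manip.read_state();print(s["eef_pos"],s["eef_rot"],s["finger_gap"],s["wrist_force"])
a,b=manip.camera("scene"),manip.camera("top")
cv2.imwrite("pics/a.png",np.hstack([cv2.resize(a[180:300,290:420],(400,370)),cv2.resize(b[170:290,275:405],(400,370))]))
E
```

```text
clock: 0.93
eef_pos: [411.9, -241.2, 205.3]
eef_rot: [-3.141, 0.0, -0.244]
wrist_force: [0.4, -0.9, -0.8]
finger_gap: 30.7
finger_force: 0.0
clock: 1.35
eef_pos: [527.6, -109.0, 128.7]
eef_rot: [-3.142, 0.001, -0.244]
wrist_force: [0.9, -0.6, 0.4]
finger_gap: 0.5
finger_force: 0.0
[ 527.55911178 -109.01163083  128.71548369] [-3.14153155e+00  1.39819896e-03 -2.43803856e-01] 0.5361713292757678 [ 0.86885927 -0.56867694  0.38678495]
```

View pics/a.png

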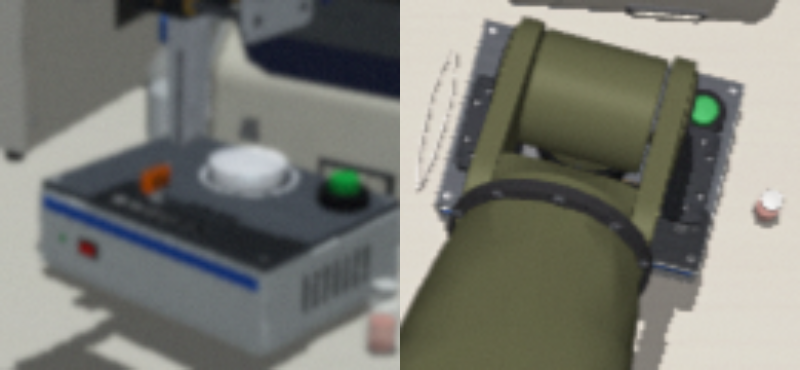

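The scene half shows the lever tab at crop (155,180) and the closed fingertip at about (185,138), clear of it and above. The top view is blocked by the arm. I'll check the fingertip projection against the calibration.

```bash
python3 - <<'E'
from h import *
p=lambda X:(lambda v:v[:2]/v[2])(P("scene")@np.r_[X,1.])
R=np.array([[.969,-.247],[-.247*-1*-1,.969]]);o=np.array([574.9,-113.]);R=np.array([[.969,.247],[-.247,.969]])
print(p([527.6,-109,128.7]))
for q in(0,1,2,3):print(q,p(np.r_[o+R@[-45,40-16*q],89.5]))
print(R.T@(np.array([527.6,-109.])-o))
E
```

```text
[350.27907668 225.39625823]
0 [334.90220547 236.02456559]
1 [340.02994783 237.8541497 ]
2 [345.24449292 239.71470511]
3 [350.54806365 241.60702498]
[-46.8217  -7.8071]
```

```bash
python3 -m inch '[{"gripper":0.0,"dx":0.0,"dy":0.0,"dz":-0.015,"wx":0.0,"wy":0.0,"wz":0.0},{"gripper":0.0,"dx":0.0,"dy":0.0,"dz":-0.03,"wx":0.0,"wy":0.0,"wz":0.0},{"gripper":0.0,"dx":0.0,"dy":0.0,"dz":-0.042,"wx":0.0,"wy":0.0,"wz":0.0},{"gripper":0.0,"dx":0.0,"dy":0.0,"dz":-0.042,"wx":0.0,"wy":0.0,"wz":0.0},{"gripper":0.0,"dx":0.0,"dy":0.0,"dz":-0.042,"wx":0.0,"wy":0.0,"wz":0.0}]'

```

```text
clock: 1.87
eef_pos: [526.8, -111.2, 88.6]
eef_rot: [3.142, 0.001, -0.244]
wrist_force: [0.3, 0.2, 0.8]
finger_gap: 0.6
finger_force: 0.0
```

```bash
python3 -m inch '[{"gripper":0.0,"dx":0.001,"dy":0.003,"dz":-0.003,"wx":0.0,"wy":0.0,"wz":0.0},{"gripper":0.0,"dx":0.002,"dy":0.006,"dz":-0.003,"wx":0.0,"wy":0.0,"wz":0.0},{"gripper":0.0,"dx":0.003,"dy":0.009,"dz":-0.003,"wx":0.0,"wy":0.0,"wz":0.0},{"gripper":0.0,"dx":0.004,"dy":0.012,"dz":-0.003,"wx":0.0,"wy":0.0,"wz":0.0},{"gripper":0.0,"dx":0.005,"dy":0.014,"dz":-0.003,"wx":0.0,"wy":0.0,"wz":0.0}]'
python3 -m inch '[{"gripper":0.0,"dx":0.0003,"dy":0.001,"dz":0.0,"wx":0.0,"wy":0.0,"wz":0.0},{"gripper":0.0,"dx":0.0005,"dy":0.002,"dz":0.0,"wx":0.0,"wy":0.0,"wz":0.0},{"gripper":0.0,"dx":0.0008,"dy":0.003,"dz":0.0,"wx":0.0,"wy":0.0,"wz":0.0},{"gripper":0.0,"dx":0.001,"dy":0.004,"dz":0.0,"wx":0.0,"wy":0.0,"wz":0.0},{"gripper":0.0,"dx":0.0013,"dy":0.005,"dz":0.0,"wx":0.0,"wy":0.0,"wz":0.0}]'
python3 -m inch '[{"gripper":0.0,"dx":0.0003,"dy":0.001,"dz":0.0,"wx":0.0,"wy":0.0,"wz":0.0},{"gripper":0.0,"dx":0.0005,"dy":0.002,"dz":0.0,"wx":0.0,"wy":0.0,"wz":0.0},{"gripper":0.0,"dx":0.0008,"dy":0.003,"dz":0.0,"wx":0.0,"wy":0.0,"wz":0.0},{"gripper":0.0,"dx":0.001,"dy":0.004,"dz":0.0,"wx":0.0,"wy":0.0,"wz":0.0},{"gripper":0.0,"dx":0.0013,"dy":0.005,"dz":0.0,"wx":0.0,"wy":0.0,"wz":0.0}]'
```

```text
clock: 2.28
eef_pos: [532.4, -96.4, 85.8]
eef_rot: [-3.142, -0.0, -0.244]
wrist_force: [-0.1, 0.0, -0.3]
finger_gap: 0.4
finger_force: 0.0
clock: 2.7
eef_pos: [533.4, -92.1, 85.5]
eef_rot: [3.141, -0.0, -0.244]
wrist_force: [-0.2, -2.2, 1.1]
finger_gap: 0.4
finger_force: 1.6
clock: 3.12
eef_pos: [534.8, -86.6, 85.4]
eef_rot: [-3.141, -0.0, -0.244]
wrist_force: [-0.7, -0.8, 0.5]
finger_gap: 0.7
finger_force: 0.2
```

```bash
python3 -m inch '[{"gripper":0.0,"dx":0.0003,"dy":0.001,"dz":0.0,"wx":0.0,"wy":0.0,"wz":0.0},{"gripper":0.0,"dx":0.0005,"dy":0.002,"dz":0.0,"wx":0.0,"wy":0.0,"wz":0.0},{"gripper":0.0,"dx":0.0008,"dy":0.003,"dz":0.0,"wx":0.0,"wy":0.0,"wz":0.0},{"gripper":0.0,"dx":0.001,"dy":0.004,"dz":0.0,"wx":0.0,"wy":0.0,"wz":0.0},{"gripper":0.0,"dx":0.0013,"dy":0.005,"dz":0.0,"wx":0.0,"wy":0.0,"wz":0.0}]'
python3 - <<'E'
from h import *
for i in range(2):
  a=manip.camera("scene");print(cent(a,"o",(322,225,355,250)))
E
```

```text
clock: 3.53
eef_pos: [536.1, -81.7, 85.4]
eef_rot: [-3.142, 0.0, -0.244]
wrist_force: [0.5, -0.1, 0.3]
finger_gap: 0.1
finger_force: 0.0
(array([332.8, 236.8]), array([332, 234,   3,   6,  15]))
(array([332.78571429, 237.        ]), array([332, 234,   3,   6,  14]))
```

```bash
python3 -m inch '[{"gripper":0.0,"dx":0.0003,"dy":0.001,"dz":0.0,"wx":0.0,"wy":0.0,"wz":0.0},{"gripper":0.0,"dx":0.0005,"dy":0.002,"dz":0.0,"wx":0.0,"wy":0.0,"wz":0.0},{"gripper":0.0,"dx":0.0008,"dy":0.003,"dz":0.0,"wx":0.0,"wy":0.0,"wz":0.0},{"gripper":0.0,"dx":0.001,"dy":0.004,"dz":0.0,"wx":0.0,"wy":0.0,"wz":0.0},{"gripper":0.0,"dx":0.001,"dy":0.004,"dz":0.0,"wx":0.0,"wy":0.0,"wz":0.0}]'

```

```text
clock: 4.05
eef_pos: [537.1, -78.0, 85.5]
eef_rot: [3.141, -0.0, -0.244]
wrist_force: [-1.0, -3.1, 0.3]
finger_gap: 0.7
finger_force: 1.6
```

```bash
python3 -m inch '[{"gripper":0.0,"dx":-0.001,"dy":-0.005,"dz":0.0,"wx":0.0,"wy":0.0,"wz":0.0},{"gripper":0.0,"dx":-0.001,"dy":-0.005,"dz":0.0,"wx":0.0,"wy":0.0,"wz":0.0},{"gripper":0.0,"dx":-0.001,"dy":-0.005,"dz":0.015,"wx":0.0,"wy":0.0,"wz":0.0},{"gripper":0.0,"dx":-0.001,"dy":-0.005,"dz":0.03,"wx":0.0,"wy":0.0,"wz":0.0},{"gripper":0.0,"dx":-0.001,"dy":-0.005,"dz":0.03,"wx":0.0,"wy":0.0,"wz":0.0}]'
python3 -m inch '[{"gripper":0.0,"dx":0.004,"dy":0.017,"dz":0.0,"wx":0.0,"wy":0.0,"wz":0.0},{"gripper":0.0,"dx":0.008,"dy":0.034,"dz":0.0,"wx":0.0,"wy":0.0,"wz":0.0},{"gripper":0.0,"dx":0.013,"dy":0.051,"dz":0.0,"wx":0.0,"wy":0.0,"wz":0.0},{"gripper":0.0,"dx":0.013,"dy":0.051,"dz":0.0,"wx":0.0,"wy":0.0,"wz":0.0},{"gripper":0.0,"dx":0.013,"dy":0.051,"dz":-0.01,"wx":0.0,"wy":0.0,"wz":0.0}]'
python3 - <<'E'
from h import *
a=manip.camera("scene");print(cent(a,"o",(322,225,355,250)))
E
```

```text
clock: 4.47
eef_pos: [537.2, -83.2, 117.9]
eef_rot: [-3.141, -0.004, -0.244]
wrist_force: [-0.5, 1.0, 0.2]
finger_gap: 0.7
finger_force: 0.0
clock: 4.88
eef_pos: [549.8, -31.6, 106.0]
eef_rot: [-3.141, -0.002, -0.243]
wrist_force: [0.0, -0.4, 0.7]
finger_gap: 0.6
finger_force: 0.0
(array([334.12, 235.24]), array([332, 232,   7,   8,  25]))
```

```bash
python3 -m inch '[{"gripper":0.0,"dx":0.0,"dy":0.0,"dz":-0.011,"wx":0.0,"wy":0.0,"wz":0.0},{"gripper":0.0,"dx":0.0,"dy":0.0,"dz":-0.02,"wx":0.0,"wy":0.0,"wz":0.0},{"gripper":0.0,"dx":0.0,"dy":0.0,"dz":-0.02,"wx":0.0,"wy":0.0,"wz":0.0},{"gripper":0.0,"dx":-0.001,"dy":-0.005,"dz":-0.02,"wx":0.0,"wy":0.0,"wz":0.0},{"gripper":0.0,"dx":-0.003,"dy":-0.01,"dz":-0.02,"wx":0.0,"wy":0.0,"wz":0.0}]'
python3 -m inch '[{"gripper":0.0,"dx":-0.0005,"dy":-0.002,"dz":0.0,"wx":0.0,"wy":0.0,"wz":0.0},{"gripper":0.0,"dx":-0.001,"dy":-0.004,"dz":0.0,"wx":0.0,"wy":0.0,"wz":0.0},{"gripper":0.0,"dx":-0.0015,"dy":-0.006,"dz":0.0,"wx":0.0,"wy":0.0,"wz":0.0},{"gripper":0.0,"dx":-0.002,"dy":-0.008,"dz":0.0,"wx":0.0,"wy":0.0,"wz":0.0},{"gripper":0.0,"dx":-0.002,"dy":-0.008,"dz":0.0,"wx":0.0,"wy":0.0,"wz":0.0}]'
```

```text
clock: 5.35
eef_pos: [546.1, -42.4, 85.5]
eef_rot: [3.142, -0.0, -0.244]
wrist_force: [0.5, 0.3, 0.1]
finger_gap: 0.3
finger_force: 0.0
clock: 5.77
eef_pos: [544.1, -50.3, 85.6]
eef_rot: [3.141, -0.0, -0.244]
wrist_force: [-0.6, -0.4, -0.3]
finger_gap: 0.6
finger_force: 0.3
```

```bash
python3 -m inch '[{"gripper":0.0,"dx":-0.0003,"dy":-0.001,"dz":0.0,"wx":0.0,"wy":0.0,"wz":0.0},{"gripper":0.0,"dx":-0.0005,"dy":-0.002,"dz":0.0,"wx":0.0,"wy":0.0,"wz":0.0},{"gripper":0.0,"dx":-0.0008,"dy":-0.003,"dz":0.0,"wx":0.0,"wy":0.0,"wz":0.0},{"gripper":0.0,"dx":-0.001,"dy":-0.004,"dz":0.0,"wx":0.0,"wy":0.0,"wz":0.0},{"gripper":0.0,"dx":-0.001,"dy":-0.004,"dz":0.0,"wx":0.0,"wy":0.0,"wz":0.0}]'
python3 - <<'E'
from h import *
a=manip.camera("scene");print(cent(a,"o",(322,225,355,250)),manip.read_state()["wrist_force"])
E
```

```text
clock: 6.18
eef_pos: [543.0, -54.1, 85.4]
eef_rot: [3.141, 0.0, -0.244]
wrist_force: [-1.0, 0.1, 0.2]
finger_gap: 0.5
finger_force: 0.0
(array([339.04, 236.92]), array([337, 234,   7,   8,  25])) [-0.10505987 -0.05618364  0.41373099]
```

```bash
python3 -m inch '[{"gripper":0.0,"dx":-0.0005,"dy":-0.002,"dz":0.0,"wx":0.0,"wy":0.0,"wz":0.0},{"gripper":0.0,"dx":-0.001,"dy":-0.004,"dz":0.0,"wx":0.0,"wy":0.0,"wz":0.0},{"gripper":0.0,"dx":-0.0015,"dy":-0.006,"dz":0.0,"wx":0.0,"wy":0.0,"wz":0.0},{"gripper":0.0,"dx":-0.002,"dy":-0.008,"dz":0.0,"wx":0.0,"wy":0.0,"wz":0.0},{"gripper":0.0,"dx":-0.0025,"dy":-0.01,"dz":0.0,"wx":0.0,"wy":0.0,"wz":0.0}]'
python3 -m inch '[{"gripper":0.0,"dx":-0.0003,"dy":-0.001,"dz":0.0,"wx":0.0,"wy":0.0,"wz":0.0},{"gripper":0.0,"dx":-0.0005,"dy":-0.002,"dz":0.0,"wx":0.0,"wy":0.0,"wz":0.0},{"gripper":0.0,"dx":-0.0008,"dy":-0.003,"dz":0.0,"wx":0.0,"wy":0.0,"wz":0.0},{"gripper":0.0,"dx":-0.001,"dy":-0.004,"dz":0.0,"wx":0.0,"wy":0.0,"wz":0.0},{"gripper":0.0,"dx":-0.001,"dy":-0.005,"dz":0.0,"wx":0.0,"wy":0.0,"wz":0.0}]'
python3 - <<'E'
from h import *
a=manip.camera("scene");print(cent(a,"o",(322,225,365,250)),manip.read_state()["wrist_force"])
E
```

```text
clock: 6.65
eef_pos: [540.5, -63.8, 85.4]
eef_rot: [-3.141, 0.0, -0.244]
wrist_force: [0.0, 2.4, 0.9]
finger_gap: 0.5
finger_force: 1.0
clock: 7.07
eef_pos: [539.5, -69.1, 85.4]
eef_rot: [3.141, 0.0, -0.244]
wrist_force: [0.6, -0.1, 0.2]
finger_gap: 0.7
finger_force: 0.0
(array([342.03448276, 238.20689655]), array([339, 235,   8,   8,  29])) [-0.35299997 -0.67824333 -0.60446384]
```

```bash
python3 - <<'E'
from h import *
for i in range(3):
  a=manip.camera("scene");print(cent(a,"o",(322,225,365,250)),manip.read_state()["wrist_force"])
E
```

```text
(array([342.53846154, 238.46153846]), array([340, 236,   8,   7,  26])) [-0.07356848  0.15139485  0.91175282]
(array([344.37931034, 238.75862069]), array([342, 236,   8,   8,  29])) [ 0.01509973 -0.46791953  0.27384028]
(array([344.30769231, 238.73076923]), array([342, 236,   8,   8,  26])) [ 0.20445045 -0.32748865 -0.13703589]
```

```bash
python3 -m inch '[{"gripper":0.0,"dx":-0.0005,"dy":-0.002,"dz":0.0,"wx":0.0,"wy":0.0,"wz":0.0},{"gripper":0.0,"dx":-0.001,"dy":-0.004,"dz":0.0,"wx":0.0,"wy":0.0,"wz":0.0},{"gripper":0.0,"dx":-0.0015,"dy":-0.006,"dz":0.0,"wx":0.0,"wy":0.0,"wz":0.0},{"gripper":0.0,"dx":-0.002,"dy":-0.008,"dz":0.0,"wx":0.0,"wy":0.0,"wz":0.0},{"gripper":0.0,"dx":-0.0025,"dy":-0.01,"dz":0.0,"wx":0.0,"wy":0.0,"wz":0.0}]'
python3 -m inch '[{"gripper":0.0,"dx":-0.0005,"dy":-0.002,"dz":0.0,"wx":0.0,"wy":0.0,"wz":0.0},{"gripper":0.0,"dx":-0.001,"dy":-0.004,"dz":0.0,"wx":0.0,"wy":0.0,"wz":0.0},{"gripper":0.0,"dx":-0.0015,"dy":-0.006,"dz":0.0,"wx":0.0,"wy":0.0,"wz":0.0},{"gripper":0.0,"dx":-0.0018,"dy":-0.0072,"dz":0.0,"wx":0.0,"wy":0.0,"wz":0.0},{"gripper":0.0,"dx":-0.0018,"dy":-0.0072,"dz":0.0,"wx":0.0,"wy":0.0,"wz":0.0}]'
python3 - <<'E'
from h import *
for i in range(5):
  a=manip.camera("scene");print(cent(a,"o",(322,225,365,250)),manip.read_state()["wrist_force"])
E
```

```text
clock: 7.68
eef_pos: [537.0, -78.8, 85.4]
eef_rot: [-3.141, 0.0, -0.244]
wrist_force: [0.7, 2.0, 0.0]
finger_gap: 0.4
finger_force: 1.2
clock: 8.1
eef_pos: [535.2, -86.4, 85.4]
eef_rot: [3.141, -0.0, -0.244]
wrist_force: [0.2, -0.9, 0.1]
finger_gap: 0.6
finger_force: 0.0
(array([349.31034483, 241.03448276]), array([347, 238,   8,   8,  29])) [-0.02204534 -0.1309611  -0.60492605]
(array([349.36666667, 240.93333333]), array([347, 238,   8,   8,  30])) [-0.05718064  0.29995609 -0.47534783]
(array([349.43333333, 240.9       ]), array([347, 238,   8,   8,  30])) [ 0.23977338 -0.54977814 -0.43632459]
(array([349.34482759, 240.93103448]), array([347, 238,   8,   8,  29])) [ 0.32082304  0.32477975 -0.29573677]
(array([349.34482759, 240.93103448]), array([347, 238,   8,   8,  29])) [ 0.14237673 -0.32219458 -0.27080873]
```

```bash
python3 -m inch '[{"gripper":0.0,"dx":0.001,"dy":0.005,"dz":0.0,"wx":0.0,"wy":0.0,"wz":0.0},{"gripper":0.0,"dx":0.001,"dy":0.005,"dz":0.01,"wx":0.0,"wy":0.0,"wz":0.0},{"gripper":0.0,"dx":0.001,"dy":0.005,"dz":0.03,"wx":0.0,"wy":0.0,"wz":0.0},{"gripper":0.0,"dx":0.001,"dy":0.005,"dz":0.05,"wx":0.0,"wy":0.0,"wz":0.0},{"gripper":0.0,"dx":0.001,"dy":0.005,"dz":0.05,"wx":0.0,"wy":0.0,"wz":0.0}]'
python3 -m inch '[{"gripper":0.0,"dx":0.016,"dy":-0.03,"dz":0.0,"wx":0.0,"wy":0.0,"wz":0.0},{"gripper":0.0,"dx":0.032,"dy":-0.061,"dz":0.0,"wx":0.0,"wy":0.0,"wz":0.0},{"gripper":0.0,"dx":0.048,"dy":-0.091,"dz":0.0,"wx":0.0,"wy":0.0,"wz":0.0},{"gripper":0.0,"dx":0.064,"dy":-0.122,"dz":0.0,"wx":0.0,"wy":0.0,"wz":0.0},{"gripper":0.0,"dx":0.064,"dy":-0.122,"dz":-0.015,"wx":0.0,"wy":0.0,"wz":0.0}]'
python3 - <<'E'
from h import *
a=manip.camera("scene");print(cent(a,"o",(322,225,365,250)),manip.read_state()["eef_pos"])
cv2.imwrite("pics/b.png",cv2.resize(a[190:290,320:440],(720,600)))
E
```

```text
clock: 8.77
eef_pos: [537.9, -81.1, 139.9]
eef_rot: [-3.141, -0.006, -0.244]
wrist_force: [0.4, -0.4, 0.9]
finger_gap: 0.4
finger_force: 0.0
clock: 9.18
eef_pos: [602.6, -208.0, 122.5]
eef_rot: [3.14, -0.005, -0.247]
wrist_force: [-1.2, 0.2, 0.8]
finger_gap: 0.4
finger_force: 0.0
(array([349.85714286, 240.57142857]), array([347, 237,   8,   9,  35])) [ 600.12473188 -205.06792891  117.44838827]
```

View pics/b.png

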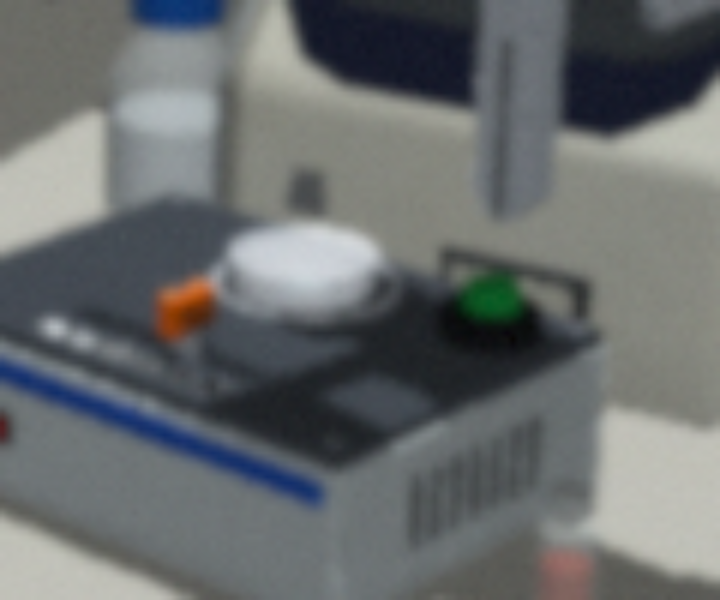

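Fingers stand above the button: their tip is at crop (515,210) and the green top at (493,290). The tab is still at the third click. I'll check the alignment numerically.

```bash
python3 - <<'E'
from h import *
p=lambda X:(lambda v:v[:2]/v[2])(P("scene")@np.r_[X,1.])
for X in ([600.1,-205.1,117.4],[600.1,-205.1,90],[600.5,-203.1,90],[602,-202,90]):print(p(X))
a=manip.camera("scene");print(cent(a,"g",(385,228,415,252)),manip.read_state()["eef_pos"])
E
```

```text
[403.08970361 227.81290465]
[402.39942677 239.11934328]
[401.64329525 238.89480172]
[401.44375995 238.58733802]
(array([401.53448276, 239.20689655]), array([396, 236,  11,   7,  58])) [ 599.33339621 -203.42113287  117.92903579]
```

```bash
python3 -m inch '[{"gripper":0.0,"dx":0.001,"dy":0.0,"dz":-0.01,"wx":0.0,"wy":0.0,"wz":0.0},{"gripper":0.0,"dx":0.001,"dy":0.0,"dz":-0.016,"wx":0.0,"wy":0.0,"wz":0.0},{"gripper":0.0,"dx":0.001,"dy":0.0,"dz":-0.02,"wx":0.0,"wy":0.0,"wz":0.0},{"gripper":0.0,"dx":0.001,"dy":0.0,"dz":-0.022,"wx":0.0,"wy":0.0,"wz":0.0},{"gripper":0.0,"dx":0.001,"dy":0.0,"dz":-0.024,"wx":0.0,"wy":0.0,"wz":0.0}]'
python3 -m inch '[{"gripper":0.0,"dx":0.0,"dy":0.0,"dz":-0.001,"wx":0.0,"wy":0.0,"wz":0.0},{"gripper":0.0,"dx":0.0,"dy":0.0,"dz":-0.002,"wx":0.0,"wy":0.0,"wz":0.0},{"gripper":0.0,"dx":0.0,"dy":0.0,"dz":-0.003,"wx":0.0,"wy":0.0,"wz":0.0},{"gripper":0.0,"dx":0.0,"dy":0.0,"dz":-0.003,"wx":0.0,"wy":0.0,"wz":0.0},{"gripper":0.0,"dx":0.0,"dy":0.0,"dz":-0.003,"wx":0.0,"wy":0.0,"wz":0.0}]'
```

```text
clock: 9.7
eef_pos: [601.3, -202.6, 96.5]
eef_rot: [3.142, -0.0, -0.243]
wrist_force: [0.2, -0.3, 0.6]
finger_gap: 0.6
finger_force: 0.0
clock: 10.12
eef_pos: [601.4, -203.0, 93.7]
eef_rot: [-3.141, -0.0, -0.244]
wrist_force: [0.1, 0.9, 3.5]
finger_gap: 0.5
finger_force: 1.4
```

```bash
python3 -m inch '[{"gripper":0.0,"dx":0.0,"dy":0.0,"dz":-0.001,"wx":0.0,"wy":0.0,"wz":0.0},{"gripper":0.0,"dx":0.0,"dy":0.0,"dz":-0.002,"wx":0.0,"wy":0.0,"wz":0.0},{"gripper":0.0,"dx":0.0,"dy":0.0,"dz":-0.003,"wx":0.0,"wy":0.0,"wz":0.0},{"gripper":0.0,"dx":0.0,"dy":0.0,"dz":-0.003,"wx":0.0,"wy":0.0,"wz":0.0},{"gripper":0.0,"dx":0.0,"dy":0.0,"dz":-0.003,"wx":0.0,"wy":0.0,"wz":0.0}]'
```

```text
clock: 10.53
eef_pos: [601.4, -203.0, 90.6]
eef_rot: [-3.141, -0.0, -0.244]
wrist_force: [-0.1, 3.1, 4.5]
finger_gap: 0.6
finger_force: 2.3
```

```bash
python3 -m inch '[{"gripper":0.0,"dx":0.0,"dy":0.0,"dz":-0.001,"wx":0.0,"wy":0.0,"wz":0.0},{"gripper":0.0,"dx":0.0,"dy":0.0,"dz":-0.0015,"wx":0.0,"wy":0.0,"wz":0.0},{"gripper":0.0,"dx":0.0,"dy":0.0,"dz":-0.002,"wx":0.0,"wy":0.0,"wz":0.0},{"gripper":0.0,"dx":0.0,"dy":0.0,"dz":-0.002,"wx":0.0,"wy":0.0,"wz":0.0},{"gripper":0.0,"dx":0.0,"dy":0.0,"dz":-0.002,"wx":0.0,"wy":0.0,"wz":0.0}]'
```

```text
clock: 10.95
eef_pos: [601.6, -203.1, 90.0]
eef_rot: [3.142, -0.001, -0.244]
wrist_force: [-4.7, 4.1, 16.6]
finger_gap: 0.8
finger_force: 8.2
```

```bash
python3 - <<'E'
from h import *
a=manip.camera("scene");print(cent(a,"o",(322,225,365,250)),cent(a,"g",(385,228,415,252)),manip.read_state()["wrist_force"])
cv2.imwrite("pics/d.png",cv2.resize(a[210:260,370:430],(720,600),interpolation=cv2.INTER_CUBIC))
E
```

```text
(array([349.78378378, 240.45945946]), array([347, 237,   8,   9,  37])) (array([402.04545455, 241.04545455]), array([397, 240,  10,   3,  22])) [-4.43054528  5.45249344 16.12808915]
```

View pics/d.png

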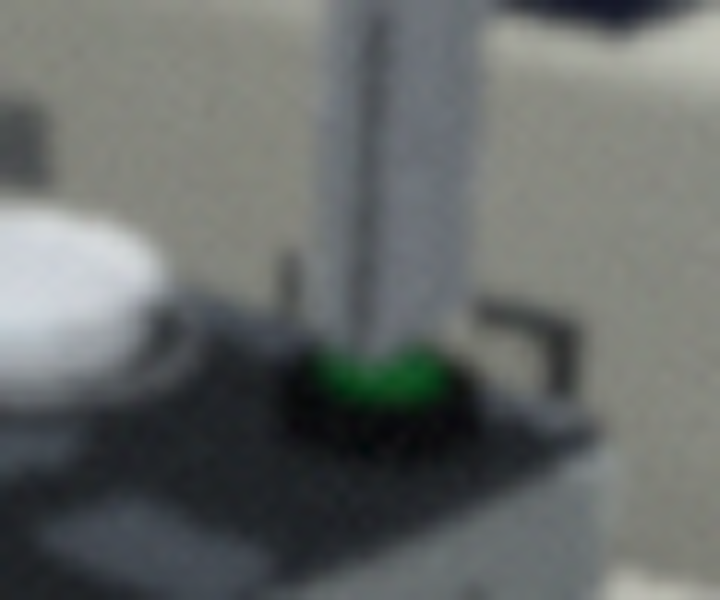

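The fingertip is on the button with green rim still showing above the housing at (385,380), so the stop it reached is the button's own. The tab is unchanged. Now I'll lift away.

```bash
python3 -m inch '[{"gripper":0.0,"dx":0.0,"dy":0.0,"dz":0.005,"wx":0.0,"wy":0.0,"wz":0.0},{"gripper":0.0,"dx":0.0,"dy":0.0,"dz":0.015,"wx":0.0,"wy":0.0,"wz":0.0},{"gripper":0.0,"dx":0.0,"dy":0.0,"dz":0.035,"wx":0.0,"wy":0.0,"wz":0.0},{"gripper":0.0,"dx":0.0,"dy":0.0,"dz":0.07,"wx":0.0,"wy":0.0,"wz":0.0},{"gripper":0.0,"dx":0.0,"dy":0.0,"dz":0.07,"wx":0.0,"wy":0.0,"wz":0.0}]'
python3 -m inch '[{"gripper":0.0,"dx":0.0,"dy":0.0,"dz":0.0,"wx":0.0,"wy":0.0,"wz":0.0},{"gripper":0.0,"dx":0.0,"dy":0.0,"dz":0.0,"wx":0.0,"wy":0.0,"wz":0.0},{"gripper":0.0,"dx":0.0,"dy":0.0,"dz":0.0,"wx":0.0,"wy":0.0,"wz":0.0},{"gripper":0.0,"dx":0.0,"dy":0.0,"dz":0.0,"wx":0.0,"wy":0.0,"wz":0.0},{"gripper":0.0,"dx":0.0,"dy":0.0,"dz":0.0,"wx":0.0,"wy":0.0,"wz":0.0}]'
python3 - <<'E'
from h import *
a=manip.camera("scene");o,g=cent(a,"o",(322,225,365,250)),cent(a,"g",(385,228,415,252));print(o,g)
if abs(o[0][0]-349.6)<1 and g[0][1]<240: print(manip.sign_off())
E
```

```text
clock: 11.42
eef_pos: [603.0, -204.1, 164.9]
eef_rot: [3.14, -0.008, -0.244]
wrist_force: [0.7, -0.3, 1.5]
finger_gap: 0.5
finger_force: 0.0
clock: 11.83
eef_pos: [601.0, -203.0, 157.5]
eef_rot: [-3.141, 0.002, -0.244]
wrist_force: [0.2, -0.6, -0.5]
finger_gap: 0.5
finger_force: 0.0
(array([349.85714286, 240.57142857]), array([347, 237,   8,   9,  35])) (array([401.63157895, 239.21052632]), array([397, 236,  10,   7,  57]))
the job is handed in; nothing more can be done
None
```

I pushed the lever to its open end, slid it back to the third click, pressed the button down to its stop and released it. The camera shows the lever in the third click and the button up again; the job was handed in at about 12 s with no verdict shown.

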